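# Refit the pulse knob of the spice grinder and run it

## Robot

A 6-joint arm with a two-finger parallel gripper is mounted at the origin on a cart in front of the work surface, level with it; the furniture and walls round the work are solid. World frame = base frame: x ahead of the robot, y to its left, z up, the work surface at z = 0. Lengths are in m, angles in degrees, forces in N, time in s.
With the tool pointing down it reaches from about 0.4 to 0.825 m from the base axis. Payload 7 kg.
Tool frame: the origin (TCP) lies midway between the tips of the shut fingers; the grasp point (between the pads) lies 19 mm behind it; z points along the fingers, y is the line along which they close (so a half turn about z gives the same grasp; the last joint's range is limited). The gripper opens to 88 mm and grips with 3 to 60 N. Pads are 19 mm wide; open, the fingers measure 130 mm over their backs; the gripper's body (78 mm by 193 mm) begins 47 mm behind the grasp point.
Start: joints at [-52.133, 20.546, 0.682, 0, -70.136, -16.507], TCP at [0.246, -0.629, 0.191] pointing down, gripper open.
Joint ranges: [-176.03, 176.03], [-82.01, 121.73], [-58.28, 71.71], [-173.87, 95.51], [-174.79, -0.11], [-173.66, 173.66]. Speed limits (degrees/s): [136.94, 136.94, 172.46, 180, 180, 180].

## Interface

Orientations are given as a 3x3 rotation matrix whose columns are the frame's x, y, z axes.
In Python, from rig import robot gives the robot as it stands. Calls block until the motion is done:
- robot.goto(position, orientation): joint-space move of the TCP to a pose.
- robot.servo_line(position, ori=None, speed=0.15): straight line of the TCP; ori=None keeps the orientation; speed is the mean speed in m/s.
- robot.movej(angles): joint-space move.
- robot.move_gripper(opening): opening from 0.0 (shut) to 1.0 (fully open); the grip force is fixed at half the most; returns when the fingers have stopped.
- robot.dwell(seconds).
- robot.ik(position, orientation): joint angles nearest the present ones, or None.
- robot.grab_frame(name): name is "scene" or "top" or "wrist"; returns (picture, depth): 384x512x3 uint8, red, green, blue; 384x512 float32, m along the optical axis (not along the pixel's ray), 0 where there is no reading.
- robot.camera_info(name): a dict with "vfov" (degrees; the focal length in pixels is half the picture's height over the tangent of half this angle, whatever the lens; pixels are square), "cx", "cy" (the principal point, pixels), "view" (4x4, takes a point from world to camera coordinates); the wrist camera has in their place "T_tool_cam" (4x4, takes a point from camera to tool coordinates, whose origin is the TCP and whose axes are the flange's). Camera axes: x right, y down, z forward; pixel columns grow to the right and rows downward; lengths in m; the calibration is good to about 2 mm. A picture is of the moment at which its call begins: read the wrist's pose just before it. camera_info takes no time and is no camera call.
A pose or a line that the arm cannot do raises robot.Unreachable and nothing moves.
- robot.job_done(): hands the job in; it is judged then, once.
Readings, each from a call of its own:
- robot.read_t(): time.
- robot.read_qpos(): joint angles.
- robot.read_qvel(): joint speeds.
- robot.read_effort(): joint torques, N m.
- robot.read_position(): TCP position.
- robot.read_tcp_rot(): TCP orientation.
- robot.read_force(): force on the tool from outside, world axes, zero at the start.
- robot.read_ft_torque(): the same for the moment, N m.
- robot.read_grip_width(): opening from 0.0 (shut) to 1.0 (fully open).
- robot.read_finger_force(): force on a finger pad.
Only numpy, scipy, OpenCV 4.12 (cv2) and the standard library are available. Lean on these libraries where they do the work, as an engineer would, in place of code of your own. Each camera call takes 0.05 s, during which the arm holds its last target. There are 200 camera calls.

## Task

Get the spice grinder running: push its open drawer fully home until it clicks in, then pick up the black knob from the counter, turn it so its pointed end faces the way the flat of the grinder's D-shaped shaft faces, and push it right down onto the shaft. The grinder runs only while the knob is pressed, so press knob and shaft to the bottom of the spring travel and finish with the gripper still holding it down there. Leave the salt and pepper shakers and the shell-shaped box where they stand.

Things in the scene. Friction and masses are not known exactly. Their poses are not given: they have to be found in the camera images.
- grinder: White table-top spice grinder, 180 x 140 mm, flat deck 80 mm high, does not move. Origin under its centre on the counter; its -x side is the front with the drawer. On the deck, 30 mm in front of the centre, stands the steel D-shaft; 52 mm behind the centre a round jar, 68 mm wide, top 143 mm above the counter. It may be turned up to 0.25 rad from facing the robot.
- drawer_front (a point): Centre of the outer face of the drawer's front panel (124 mm wide, 54 mm high, from 13 to 67 mm above the counter), 40 mm above the counter. Axes as the grinder's: the panel faces -x, pushing it along +x closes it. No protruding handle.
- drawer (a joint): How far the drawer is open, m: 0 fully home, 0.06 fully open; starts 0.03 to 0.05 open. It slides with about 1.2 N; a spring ball detent between 0.015 and 0.005 takes up to about 10 N to pass and then holds it home. The drawer stops hard at 0. When home its panel stands 9 mm proud of the grinder's front.
- shaft_tip (a point): Centre of the top of the upright steel D-shaft (18 mm diameter, a flat 3.5 mm from the axis on its -x side, tip chamfered 3 mm). 26 mm above the deck (106 mm above the counter) when not pressed. It turns stiffly (0.06 N m, stays put); its angle differs from the grinder's by up to 0.5 rad at the start, any angle will do.
- shaft_flat (a point): Middle of the flat of the D-shaft, 3.5 mm from the axis towards -x and 10 mm below the tip; axes as shaft_tip.
- shaft (a joint): How far the D-shaft is pressed down, m: 0 up, 0.006 at the bottom of its travel. Its spring takes about 3.6 N to begin to move and 9 N at the bottom, and lifts it again when let go.
- knob: Black knob, 60 g, standing bore down. Round skirt 45 mm across, 22 mm high; on it a bar grip 16 mm thick (y), x = -27 to 20 mm, its top 48 mm above the underside, sides flat for x > -18 mm. Its -x end is a pointed nose over the skirt's edge. Origin: centre of the underside, z up. Grip the bar across y from above, fingertips just above the skirt.
- knob_bore (a point): Centre of the ceiling of the knob's bore, on its axis 18 mm above the underside; rests on shaft_tip when the knob is fully on. Axes as the knob's. The bore opens below, is 20.4 mm across, with a flat 4.7 mm from the axis on the -x (nose) side: about 1.2 mm of play round the shaft.
- knob_flat (a point): Point inside the knob that meets shaft_flat when the knob is fully on: 3.5 mm from the axis towards -x, 8 mm above the underside.
- salt_shaker: Light salt shaker, 39 mm wide, 70 mm high, bystander. Origin at the centre of its underside.
- pepper_shaker: Dark pepper shaker, 39 mm wide, 70 mm high, bystander. Origin at the centre of its underside.
- shell_box: Shell-shaped pill box, 63 x 60 x 27 mm, bystander. Origin at the centre of its underside.
Not all that is in view belongs to the job. What is shaped like the knob but red is not meant.

How it is judged:
By the outcome, as a careful person would: the job done as asked, in the order asked, and still so for the second after the job is handed in, while the arm keeps its last pose, push and grip.
It also fails if it takes over 53 s, if anything falls off the work surface, if the arm or the gripper's body presses on something with over 40 N, if the wrist force passes 120 N, or if a joint passes its speed limit or range.

## Working session

There is one attempt and no reset: what is moved stays moved. The work goes in short steps, each a Python script; the robot and the scene stay as the last script left them, time stands still between calls to the robot, and variables do not carry over. Pictures are saved under pics/ and viewed, at most 10 in all, crops included, and the job is handed in when it is done.

```bash
ls; mkdir -p pics; cat > h.py <<'E'
import numpy as np, cv2
from rig import robot
def cam(name):
    if name=="wrist": p,R=np.array(robot.read_position()),np.array(robot.read_tcp_rot())
    i=robot.camera_info(name); im,d=robot.grab_frame(name)
    if name=="wrist":
        T=np.eye(4);T[:3,:3]=R;T[:3,3]=p; W=T@np.array(i["T_tool_cam"])
    else: W=np.linalg.inv(np.array(i["view"]))
    f=im.shape[0]/2/np.tan(np.radians(i["vfov"])/2)
    return dict(im=im,d=d,W=W,f=f,cx=i["cx"],cy=i["cy"],i=i)
def cloud(c):
    v,u=np.mgrid[:c["d"].shape[0],:c["d"].shape[1]]; d=c["d"]
    P=np.stack([(u-c["cx"])/c["f"]*d,(v-c["cy"])/c["f"]*d,d],-1)
    return P@c["W"][:3,:3].T+c["W"][:3,3]
def ray(c,u,v,z):
    d=c["W"][:3,:3]@np.array([(u-c["cx"])/c["f"],(v-c["cy"])/c["f"],1]); o=c["W"][:3,3]
    return o+d*(z-o[2])/d[2]
def save(n,im): cv2.imwrite("pics/"+n,cv2.cvtColor(im,cv2.COLOR_RGB2BGR))
def down(yaw): # tool z down, tool y at angle yaw+90 ... x axis at yaw
    c,s=np.cos(yaw),np.sin(yaw); return np.array([[c,s,0],[s,-c,0],[0,0,-1.]])
E
python3 - <<'E'
from h import *
for n in("scene","top"):
    c=cam(n); save(n+"0.png",c["im"]); print(n,c["i"],c["W"][:3,3],c["d"].min(),c["d"].max())
    np.savez(n+"0.npz",im=c["im"],d=c["d"],W=c["W"],f=c["f"],cx=c["cx"],cy=c["cy"])
print(robot.read_t(),robot.read_tcp_rot(),robot.camera_info("wrist"))
E
```

```text
pics
scene {'vfov': 46.30480713714175, 'cx': 256.9468590841244, 'cy': 190.40333139174228, 'view': array([[ 0.51191721, -0.85900907, -0.00664818, -0.33017135],
       [-0.41267216, -0.23912516, -0.87893165,  0.3096159 ],
       [ 0.7534205 ,  0.45268376, -0.47690142,  0.59564579],
       [ 0.        ,  0.        ,  0.        ,  1.        ]])} [-0.15198149 -0.4792224   0.5540005 ] 0.0 3.3405066
top {'vfov': 50.343243156012704, 'cx': 256.5744432362498, 'cy': 190.46649217098306, 'view': array([[ 0.01104444, -0.99966928, -0.02322389, -0.0240821 ],
       [-0.98665901, -0.00712222, -0.16264459,  0.58161669],
       [ 0.1624254 ,  0.02471038, -0.98641137,  0.89333763],
       [ 0.        ,  0.        ,  0.        ,  1.        ]])} [ 0.42902261 -0.04200645  0.97523592] 0.0 2.079922
0.1 [[-9.31333713e-01 -3.64166299e-01 -6.49189519e-04]
 [-3.64166860e-01  9.31332745e-01  1.34741096e-03]
 [ 1.13929794e-04  1.49130256e-03 -9.99998882e-01]] {'vfov': 71.93848082854569, 'cx': 259.01075048206997, 'cy': 197.16301226669495, 'T_tool_cam': array([[-1.33970534e-04, -9.61426557e-01, -2.75061735e-01,
         7.51540539e-02],
       [ 9.99999853e-01, -2.73555530e-04,  4.69105733e-04,
         4.88688216e-04],
       [-5.26255369e-04, -2.75061632e-01,  9.61426452e-01,
        -1.92010055e-01],
       [ 0.00000000e+00,  0.00000000e+00,  0.00000000e+00,
         1.00000000e+00]])}
```

View pics/scene0.png

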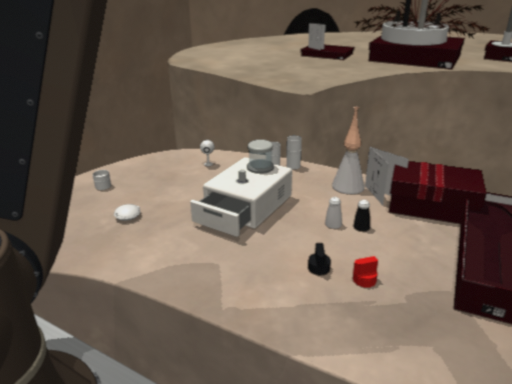

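View pics/top0.png

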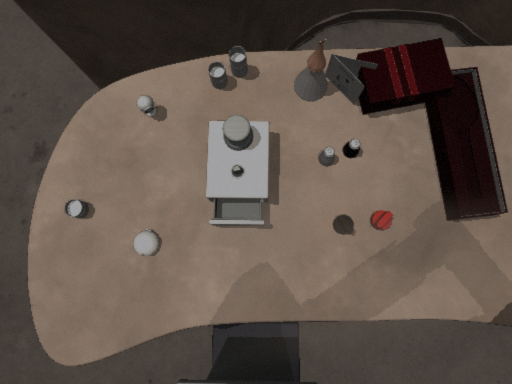

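Candidates for the knob: the black knob (scene 319,260; top 343,225), the red one (scene 365,270; top 382,219; wrong colour), the dark pepper shaker (scene 362,215; top 352,148) and the D-shaft itself (top 237,171). I choose the black one. The drawer is open towards the robot, with its panel at top (237,222).

```bash
cat > m.py <<'E'
from h import *
c=dict(np.load("top0.npz")); P=cloud(c); im=c["im"].astype(int); ok=c["d"]>0
sat=im.max(2)-im.min(2)
print("counter z",np.median(P[220:260,80:120,2][ok[220:260,80:120]]), np.median(P[240:290,280:320,2]))
reg=np.zeros(ok.shape,bool); reg[110:235,195:285]=1
m=(reg&ok&(abs(P[...,2]-.08)<.006)&(sat<25)&(im.min(2)>120)).astype(np.uint8)
m=cv2.morphologyEx(m,cv2.MORPH_OPEN,np.ones((3,3)))
pts=P[m>0]; print("deck z",np.median(pts[:,2]),len(pts))
r=cv2.minAreaRect((pts[:,:2]*1000).astype(np.float32)); print("deck",r); print(cv2.boxPoints(r))
mp=reg&ok&(P[...,2]>.05)&(P[...,2]<.075); mp[:200]=0
q=P[mp]; print("panel",len(q),q.mean(0),cv2.minAreaRect((q[:,:2]*1000).astype(np.float32)))
ms=reg&ok&(P[...,2]>.094)&(P[...,2]<.115); ms[:160]=0
q=P[ms]; print("shaft",len(q),q.mean(0),q.max(0))
mj=reg&ok&(P[...,2]>.135); q=P[mj]; print("jar",len(q),q.mean(0))
k=np.zeros(ok.shape,bool);k[205:245,325:362]=1
q=P[k&ok&(P[...,2]>.04)]; print("knobtop",len(q),q.mean(0),cv2.minAreaRect((q[:,:2]*1000).astype(np.float32)))
q=P[k&ok&(P[...,2]>.012)]; print("knob",len(q),q.mean(0),cv2.minEnclosingCircle((q[:,:2]*1000).astype(np.float32)))
E
python3 m.py; python3 - <<'E'
from h import *
a=cv2.imread("pics/top0.png"); s=cv2.imread("pics/scene0.png")
x=cv2.resize(a[110:240,195:395],None,fx=4,fy=4,interpolation=cv2.INTER_CUBIC)
cv2.imwrite("pics/crop1.png",x)
E
```

```text
counter z -0.001059884392022814 -0.0009192451956081538
deck z 0.07887549920712 3577
deck ((650.3814086914062, 24.859596252441406), (137.3275146484375, 178.1118621826172), 89.51602172851562)
[[560.74866  -43.049465]
 [738.8541   -44.55396 ]
 [740.01416   92.76866 ]
 [561.9087    94.27315 ]]
panel 393 [0.51221556 0.02747013 0.06230614] ((530.0904541015625, 25.559185028076172), (55.46257781982422, 123.63623809814453), 0.7361094951629639)
shaft 45 [0.62166047 0.02472065 0.10348354] [0.62913048 0.03207785 0.10800793]
jar 592 [0.70063753 0.02385292 0.14152013]
knobtop 142 [ 0.50744551 -0.22145158  0.04682228] ((506.5, -222.1737518310547), (45.783573150634766, 15.75559139251709), 29.838090896606445)
knob 309 [ 0.50703628 -0.21857594  0.03381225] ((507.0689697265625, -221.44752502441406), 23.74775505065918)
```

View pics/crop1.png

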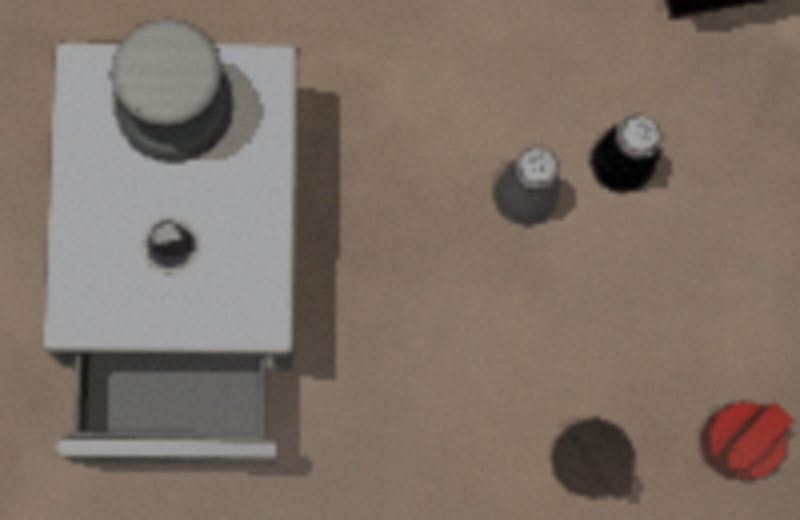

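The crop confirms it: a plain black knob with its nose at lower right, about (635,490) in the crop, so its yaw is about 30°. The grinder is almost square to the robot and the drawer about 48 mm open. I'll push the drawer home first and then look at the shaft.

```bash
python3 - <<'E'
from h import *
R=down(np.pi)
y=.0255
robot.move_gripper(0)
robot.goto([.455,y,.15],R); print(robot.read_t(),robot.read_qpos())
robot.servo_line([.455,y,.036],speed=.2)
f0=np.array(robot.read_force()); print("f0",f0,robot.read_t())
robot.servo_line([.52,y,.036],speed=.06); print(np.array(robot.read_force())-f0)
x=.52
while x<.56:
    x+=.0015
    robot.servo_line([x,y,.036],speed=.03)
    f=np.array(robot.read_force())-f0
    print(round(x,4),np.round(robot.read_position()[0],4),f.round(1),round(robot.read_t(),2))
    if x>.530 and f[0]<-16: break
robot.servo_line([.50,y,.036],speed=.15)
E
```

```text
3.9667 [ 2.80458141e+01  1.43410678e+00 -2.93019026e+01  3.58694446e-03
 -5.92606179e+01 -1.18078597e+02]
f0 [-0.63925031  0.21199303 -0.04261834] 4.6833
[ 1.00444603 -0.90593318 -0.65712119]
0.5215 0.5215 [ 1.3 -0.7 -0.6] 6.17
0.523 0.5231 [ 0.6  0.3 -0.3] 6.42
0.5245 0.5246 [ 0.1 -0.2  0.1] 6.67
0.526 0.5261 [ 0.1 -1.5  0.9] 6.92
0.5275 0.5276 [ 1.  -0.   1.2] 7.17
0.529 0.5291 [ 1.2 -0.6  0. ] 7.42
0.5305 0.5306 [-0.1  0.9 -0.4] 7.67
0.532 0.5321 [-0.1 -1.1  0.2] 7.92
0.5335 0.5336 [ 1.1 -0.4 -0.4] 8.17
0.535 0.5351 [1.8 0.  0.3] 8.42
0.5365 0.5366 [-0.6  0.1 -0.4] 8.67
0.538 0.5381 [ 1.2  0.2 -0.1] 8.92
0.5395 0.5396 [ 0.5 -0.1 -0.3] 9.17
0.541 0.5411 [-0.2 -0.7  0.1] 9.42
0.5425 0.5426 [ 0.8 -0.3  0.3] 9.67
0.544 0.5441 [ 1.2 -0.1 -0.5] 9.92
0.5455 0.5456 [-0.  -0.   0.4] 10.17
0.547 0.5471 [ 1.  -0.5 -0.2] 10.42
0.5485 0.5486 [ 0.3 -0.3 -0.7] 10.67
0.55 0.5499 [-0.1 -0.7  0.4] 10.92
0.5515 0.5499 [-5.3  1.   3.5] 11.17
0.553 0.5499 [-9.9  2.9  7.4] 11.42
0.5545 0.5498 [-14.9   3.5  10.4] 11.67
0.556 0.5498 [-19.6   5.6  14.3] 11.92
```

```bash
python3 - <<'E'
from h import *
print(robot.read_grip_width(),robot.read_position(),np.array(robot.read_tcp_rot()).round(3).tolist())
c=cam("scene"); a=cv2.resize(c["im"][130:260,150:350],None,fx=3,fy=3); save("s1.png",a)
E
```

```text
0.00488782418190724 [0.50086092 0.02582588 0.03654666] [[-1.0, -0.001, 0.001], [-0.001, 1.0, 0.0], [-0.001, 0.0, -1.0]]
```

View pics/s1.png

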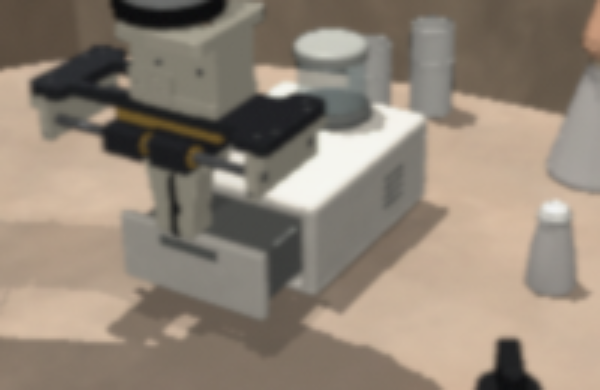

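```bash
python3 - <<'E'
from h import *
f=np.array(robot.read_force()); print(f)
c0=dict(np.load("scene0.npz")); c1=cam("scene")
for c in(c0,c1):
    P=cloud(c); ok=c["d"]>0
    m=ok&(P[...,2]>.015)&(P[...,2]<.03)&(P[...,1]>-.03)&(P[...,1]<.08)&(P[...,0]>.44)&(P[...,0]<.60)
    q=P[m]; print(len(q),np.percentile(q[:,0],[5,25,50,75,95]).round(4), np.polyfit(q[:,1],q[:,0],1) if len(q) else 0)
c=cam("top"); P=cloud(c); print("top"); 
for y in(-.03,.075):
    m=(c["d"]>0)&(abs(P[...,1]-y)<.006)&(P[...,0]>.44)&(P[...,0]<.58)&(P[...,2]>.06)&(P[...,2]<.08)
    q=P[m]; print(y,q[np.argsort(q[:,0])].round(3)[:12].tolist())
E
```

```text
[-0.33177283  0.40188628 -0.23096678]
484 [0.501  0.5022 0.5318 0.5831 0.5955] [0.37501777 0.53099766]
433 [0.5006 0.5022 0.5041 0.5815 0.5962] [0.23320842 0.53151894]
top
-0.03 [[0.56, -0.027, 0.078], [0.56, -0.03, 0.075], [0.56, -0.032, 0.075], [0.56, -0.034, 0.074], [0.56, -0.025, 0.074], [0.562, -0.027, 0.079], [0.562, -0.025, 0.077], [0.562, -0.032, 0.077], [0.562, -0.034, 0.076], [0.563, -0.029, 0.075], [0.565, -0.025, 0.076], [0.566, -0.032, 0.079]]
0.075 []
```

```bash
python3 - <<'E'
from h import *
print(robot.read_position())
c=cam("scene"); P=cloud(c)
for lo in np.arange(.02,.16,.01):
    m=(c["d"]>0)&(P[...,2]>lo)&(P[...,2]<lo+.01)&(abs(P[...,1]-.025)<.03)&(P[...,0]>.44)&(P[...,0]<.55)
    q=P[m]
    if len(q): print(round(lo,2),len(q),q.min(0).round(3),q.max(0).round(3),np.median(q,0).round(3))
w=cam("wrist"); save("w1.png",w["im"])
E
```

```text
[0.50102877 0.02571557 0.03609588]
0.02 88 [ 0.499 -0.005  0.02 ] [0.505 0.054 0.03 ] [0.502 0.026 0.025]
0.03 83 [ 0.499 -0.005  0.03 ] [0.506 0.054 0.04 ] [0.502 0.023 0.035]
0.04 91 [ 0.5   -0.005  0.04 ] [0.505 0.054 0.05 ] [0.502 0.024 0.045]
0.05 92 [ 0.499 -0.004  0.05 ] [0.505 0.055 0.06 ] [0.502 0.023 0.055]
0.06 68 [ 0.499 -0.005  0.06 ] [0.511 0.054 0.069] [0.503 0.012 0.064]
0.07 45 [0.487 0.01  0.072] [0.509 0.042 0.08 ] [0.49  0.02  0.077]
0.08 78 [0.486 0.009 0.08 ] [0.512 0.044 0.09 ] [0.49  0.018 0.085]
0.09 75 [0.487 0.009 0.09 ] [0.509 0.043 0.1  ] [0.49  0.023 0.095]
0.1 83 [0.485 0.007 0.1  ] [0.511 0.048 0.11 ] [0.489 0.019 0.105]
0.11 86 [0.486 0.004 0.11 ] [0.509 0.048 0.12 ] [0.489 0.02  0.115]
0.12 45 [0.486 0.004 0.12 ] [0.507 0.048 0.13 ] [0.489 0.011 0.123]
0.13 2 [ 0.483 -0.005  0.135] [ 0.485 -0.001  0.137] [ 0.484 -0.003  0.136]
0.14 85 [ 0.459 -0.004  0.14 ] [0.469 0.055 0.15 ] [0.461 0.029 0.146]
0.15 128 [ 0.458 -0.005  0.15 ] [0.485 0.054 0.16 ] [0.461 0.03  0.155]
0.16 181 [ 0.459 -0.005  0.16 ] [0.48  0.055 0.17 ] [0.474 0.023 0.162]
```

View pics/w1.png

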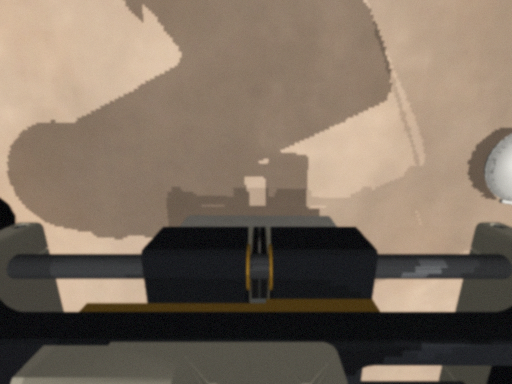

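The picture only shows counter and shadow. The scene cloud shows the real problem: the fingertips are at z≈0.07 while the TCP reads 0.036. They passed over the panel and touched the grinder's front edge. I'll compare this with the wrist depth and a gentle touch on the counter.

```bash
python3 - <<'E'
from h import *
y=.0255
w=cam("wrist"); P=cloud(w); q=P[60:110,200:250]; print("wrist counter z",np.median(q[...,2]),"d",np.median(w["d"][60:110,200:250]))
robot.servo_line([.455,y,.036],speed=.2)
c=cam("scene"); S=cloud(c)
m=(c["d"]>0)&(abs(S[...,1]-.025)<.03)&(S[...,0]>.43)&(S[...,0]<.475)&(S[...,2]>.015)&(S[...,2]<.12)
q=S[m]; print("finger",q.min(0),q.max(0))
f0=np.array(robot.read_force()); z=.036
robot.servo_line([.455,y,.01],speed=.1); z=.01
while z>-.045:
    f=np.array(robot.read_force())-f0
    if abs(f[2])>5: break
    z-=.003; robot.servo_line([.455,y,z],speed=.06)
print(z,robot.read_position(),f,robot.read_t())
robot.servo_line([.455,y,z+.03],speed=.2)
E
```

```text
wrist counter z -0.0012618728829633524 d 0.21246207
finger [0.43927176 0.00507725 0.07109052] [0.46552331 0.04893143 0.11991622]
-0.038 [ 0.45552277  0.02567903 -0.03519901] [-14.4168116    2.3131795   50.45585722] 17.575
```

The counter is touched at a reading of −0.035, so the real fingertips are 35 mm above the reported TCP. I'll command z 35 mm lower and push again.

```bash
echo 'DZ=-.0352 # commanded = real + DZ' >> h.py; python3 - <<'E'
from h import *
y=.0255; z=.037+DZ
robot.servo_line([.455,y,z],speed=.15)
f0=np.array(robot.read_force())
robot.servo_line([.526,y,z],speed=.12); x=.526
while x<.552:
    x+=.002
    robot.servo_line([x,y,z],speed=.06)
    p=robot.read_position(); f=np.array(robot.read_force())-f0
    print(round(x,4),np.round(p[0],4),f.round(1))
    if x>.535 and f[0]<-17: break
robot.servo_line([.48,y,z],speed=.2)
c=cam("scene"); P=cloud(c); m=(c["d"]>0)&(P[...,2]>.015)&(P[...,2]<.055)&(P[...,1]>-.03)&(P[...,1]<-.005)&(P[...,0]>.47)&(P[...,0]<.60)
print(np.percentile(P[m][:,0],[5,25,50,75,95]),robot.read_t())
E
```

```text
0.528 0.5271 [-2.  -0.8 -1.6]
0.53 0.5286 [-3.6 -0.2  0.1]
0.532 0.5316 [-1.9 -1.1 -2.2]
0.534 0.5351 [ 0.7 -0.4 -1. ]
0.536 0.537 [ 0.4  0.3 -1.2]
0.538 0.5384 [ 0.4 -0.5 -0.7]
0.54 0.5401 [ 0.4  0.2 -0.5]
0.542 0.5408 [-3.8  1.4  0.8]
0.544 0.5408 [-10.8   3.    6.6]
0.546 0.5406 [-18.1   4.5  11. ]
[0.54835495 0.54972899 0.55071528 0.55154249 0.55257193] 21.9
```

The drawer is home: its panel face is at 0.551. Next are the wrist views of the shaft and of the knob.

```bash
python3 - <<'E'
from h import *
R=down(np.pi); t=robot.read_t
robot.servo_line([.48,.0255,.10],speed=.25)
robot.servo_line([.653,.025,.115],speed=.25)
a=cam("wrist"); print(t())
robot.servo_line([.56,.0,.115],speed=.3)
robot.move_gripper(1.0); print(t())
k=np.array([.5095,-.2204]); yaw=np.radians(210)
p=k+.035*np.array([.866,.5])
robot.goto([*p,.06],down(yaw)); print(t(),robot.read_qpos())
b=cam("wrist")
for n,c in(("wa",a),("wb",b)): np.savez(n+".npz",**{k:c[k] for k in("im","d","W","f","cx","cy")})
def crop(c,P,s):
    q=np.linalg.inv(c["W"])@np.array([*P,1]); u=int(c["f"]*q[0]/q[2]+c["cx"]); v=int(c["f"]*q[1]/q[2]+c["cy"]); print(u,v,q[2])
    u0,v0=max(u-s,0),max(v-s,0); return cv2.resize(c["im"][v0:v0+2*s,u0:u0+2*s],(400,400),interpolation=cv2.INTER_CUBIC)
save("wab.png",np.hstack([crop(a,[.621,.025,.106],32),crop(b,[*k,.04],60)]))
E
```

```text
23.3333
25.25
26.1083 [-1.17242157e+00  1.82022462e+01 -2.16258866e+01  2.53771411e-03
 -5.01572383e+01 -5.89210163e+01]
259 181 0.20418676110177364
258 172 0.2149217847155358
```

View pics/wab.png

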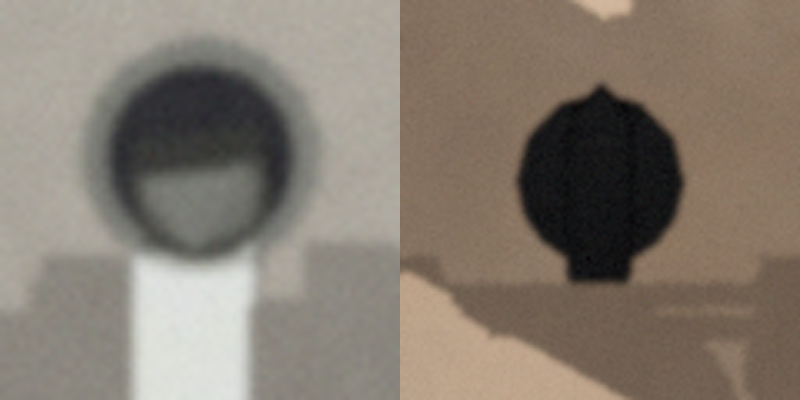

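Left: shaft tip from above. The grey D's flat edge runs from crop (135,178) to (265,160), so the flat faces the robot, turned about 8°. Right: the black knob, nose up at (600,88), bar upright and symmetric about x=600, as expected.

```bash
python3 - <<'E'
from h import *
a=dict(np.load("wa.npz")); b=dict(np.load("wb.npz"))
cr=lambda x,y:(227+x/6.25-.5+.08,149+y/6.25-.5+.08)
p=ray(a,*cr(135,178),.106);q=ray(a,*cr(265,160),.106);d=q-p
print(p,q,"shaft yaw",np.degrees(np.arctan2(-d[0],d[1])),"len",np.linalg.norm(d))
for P in((200,250),(200,169)): print(ray(a,*cr(*P),.106))
g=cv2.cvtColor(a["im"],cv2.COLOR_RGB2GRAY)
print(g[156:192:1,259]); print(g[178,240:280])
A=cloud(a); s=A[150:195,235:283].reshape(-1,3)
t=s[(s[:,2]>.095)]; print("tip cloud",len(t),t.min(0),t.max(0),t.mean(0))
t=s[(s[:,2]>.1035)]; print(len(t),t.min(0),t.max(0),t.mean(0))
B=cloud(b); gb=b["im"].max(2); m=np.zeros(gb.shape,bool); m[110:240,190:330]=1; m&=gb<60
q=B[m&(B[...,2]>.042)]; r=cv2.minAreaRect((q[:,:2]*1000).astype(np.float32)); print("bar",len(q),r,q[:,2].mean())
q2=B[m&(B[...,2]>.017)&(B[...,2]<.028)]; print("skirt",len(q2),cv2.minEnclosingCircle((q2[:,:2]*1000).astype(np.float32)))
# nose ray
ys,xs=np.nonzero(m&(B[...,2]>.01)); i=ys.argmin(); print("nose",xs[ys==ys.min()].mean(),ys.min(),B[ys.min()+1,int(xs[ys==ys.min()].mean())])
E
```

```text
[0.61737346 0.0166224  0.106     ] [0.61513791 0.03257624 0.106     ] shaft yaw 7.97668448433367 len 0.016109709264881505
[0.62648949 0.02460112 0.106     ]
[0.61625399 0.02461141 0.106     ]
[128 122 114  90  66  47  47  47  45  46  48  45  41  49  55  57  55  57
  63  74  95 114 122 124 122 122 121 118 120 121 116 110  95  93 125 167]
[147 135 124 119  98  69  57  55  67  85 103 111 112 116 117 116 119 122
 121 122 123 122 126 119 119 114 109 103  87  68  54  49  65  96 115 127
 130 144 154 165]
tip cloud 342 [0.57689416 0.01623034 0.09517404] [0.62895756 0.03363237 0.30572439] [0.61958757 0.02520268 0.11052278]
217 [0.57689416 0.01714516 0.1035155 ] [0.62806602 0.03197142 0.30572439] [0.61930693 0.02504781 0.11576888]
bar 1095 ((505.44659423828125, -220.79014587402344), (72.37451171875, 88.31848907470703), 28.662189483642578) 0.04910752744849362
skirt 888 ((507.115478515625, -222.15631103515625), 22.92579460144043)
nose 258.0 138 [ 0.48612862 -0.23396176  0.04600546]
```

```bash
python3 - <<'E'
from h import *
yaw=np.radians(29.5); ux=np.array([np.cos(yaw),np.sin(yaw)]); uy=np.array([-ux[1],ux[0]]); O=np.array([.5095,-.2204])
b=dict(np.load("wb.npz")); B=cloud(b); gb=b["im"].max(2); m=np.zeros(gb.shape,bool); m[110:200,215:305]=1; m&=gb<60
def st(n,q):
    l=(q[:,:2]-O); x=l@ux*1e3; y=l@uy*1e3; print(n,len(q),"x",np.percentile(x,[0,2,50,98,100]).round(1),"y",np.percentile(y,[0,2,50,98,100]).round(1))
q=B[m&(B[...,2]>.044)&(B[...,2]<.053)]; st("bar",q); print(cv2.minAreaRect((q[:,:2]*1000).astype(np.float32)))
st("skirt",B[m&(B[...,2]>.017)&(B[...,2]<.026)])
tail=ray(b,258,112+281/3.333,.048); print("tail x",(tail[:2]-O)@ux*1e3)
L=ray(b,198+(519-400)/3.333,112+181/3.333,.022);Rr=ray(b,198+(683-400)/3.333,112+181/3.333,.022); print("sides",[(P[:2]-O)@np.c_[ux,uy]*1e3 for P in(L,Rr)])
c=dict(np.load("top0.npz")); P=cloud(c); k=np.zeros(P.shape[:2],bool);k[205:245,325:362]=1; k&=c["d"]>0
st("top bar",P[k&(P[...,2]>.042)]); st("top skirt",P[k&(P[...,2]>.015)&(P[...,2]<.03)])
E
```

```text
bar 1046 x [-27.  -24.1  -4.   16.7  18.3] y [-8.2 -8.  -0.2  7.2  7.8]
((505.77093505859375, -222.6444549560547), (45.335235595703125, 15.94968318939209), 29.24070167541504)
skirt 883 x [-21.5 -19.5  -2.2  14.9  18. ] y [-21.5 -20.4  -8.9  19.2  20.9]
tail x 17.82311020208891
sides [array([ -1.97341132, -21.49604642]), array([-2.27143305, 21.58477767])]
top bar 140 x [-26.4 -24.4  -2.6  18.4  19.4] y [-8.  -7.8  0.   7.3  7.8]
top skirt 142 x [-22.8 -18.8  -0.2  20.   21.1] y [-22.3 -20.8   9.   20.1  21.3]
```

```bash
python3 - <<'E'
from h import *
t=robot.read_t
k=np.array([.5083,-.2211]); R=down(np.radians(209.3))
robot.goto([*k,.06],R)
robot.servo_line([*k,.0245+DZ],speed=.12)
print(t(),robot.read_position(),robot.read_force())
robot.move_gripper(0.0)
print(t(),robot.read_grip_width()*88,robot.read_finger_force(),robot.read_position())
robot.servo_line([*k,.113],speed=.2)
robot.goto([.6197,.0251,.113],down(np.radians(188)))
print(t(),robot.read_grip_width()*88,robot.read_position(),robot.read_force())
c=cam("scene"); a=c["im"][130:230,190:320]
w=cam("wrist"); save("hov.png",np.hstack([cv2.resize(a,(400,300)),cv2.resize(w["im"],(400,300))]))
E
```

```text
27.175 [ 0.50901985 -0.22095137 -0.01031298] [ 1.2075276  -0.16621729  0.56939531]
28.3 15.718496131672664 30.000059902668 [ 0.50837511 -0.22113401 -0.01071329]
30.1167 16.29772179818439 [0.61895545 0.02433985 0.11205719] [ 0.10464868 -0.99703464 -0.27101488]
```

View pics/hov.png

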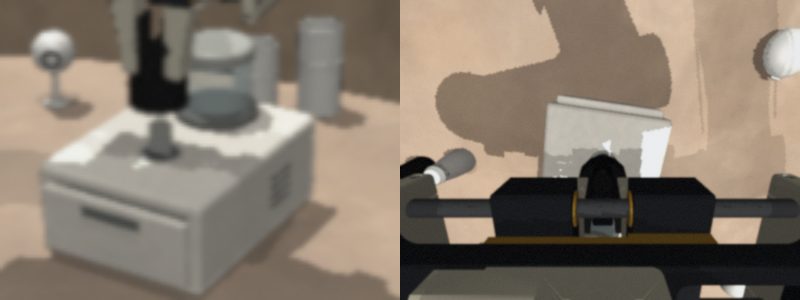

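The knob is held upright above the shaft, nose towards the robot, and the drawer is shut. Now I'll lower it while watching the force.

```bash
cat > ins.py <<'E'
from h import *
def lower(xy,z,zend,fmax,step=.0025,R=None):
    while z>zend:
        z-=step; robot.servo_line([*xy,z],speed=.05)
        p=robot.read_position(); f=np.array(robot.read_force())
        print(round(z,4),np.round(p,4),f.round(1),round(robot.read_t(),2))
        if f[2]>fmax: break
    return z
E
python3 - <<'E'
from ins import *
xy=[.6197,.0251]
robot.servo_line([*xy,.098],speed=.1)
lower(xy,.098,.079,9)
E
```

```text
0.0955 [0.6198 0.025  0.0957] [ 0.6  0.3 -0.6] 30.77
0.093 [0.6196 0.0251 0.0929] [ 0.7 -0.3 -0. ] 31.02
0.0905 [0.6196 0.0251 0.0903] [-0.  -0.3 -0.4] 31.27
0.088 [0.6196 0.0251 0.0878] [ 0.  -0.2  0.2] 31.52
0.0855 [0.6195 0.0251 0.0853] [-0.1 -0.4 -0.1] 31.77
0.083 [0.6195 0.0251 0.0828] [-0.   0.3 -1.6] 32.02
0.0805 [0.6196 0.025  0.0803] [ 0.2 -0.   0. ] 32.27
0.078 [0.6196 0.0251 0.0778] [ 0.3 -0.  -1.2] 32.52
```

```bash
python3 - <<'E'
from ins import *
lower([.6197,.0251],.078,.064,20,step=.0015)
print(robot.read_grip_width()*88)
c=cam("scene"); save("end.png",cv2.resize(c["im"][110:270,170:400],(800,556)))
E
```

```text
0.0765 [0.62   0.0251 0.0769] [-1.  -1.1  2.5] 32.77
0.075 [0.6199 0.0251 0.0753] [-0.2  0.3  4.3] 33.02
0.0735 [0.6199 0.0251 0.0738] [-1.1  0.4  6.3] 33.27
0.072 [0.62   0.0251 0.0725] [-1.1  0.4  5.6] 33.52
0.0705 [0.62   0.0251 0.0712] [-2.6  0.7  8.1] 33.77
0.069 [0.6202 0.0251 0.071 ] [-4.8  0.6 16.9] 34.02
0.0675 [0.6205 0.0251 0.0708] [-8.4  2.  25. ] 34.27
15.644357595955006
```

View pics/end.png

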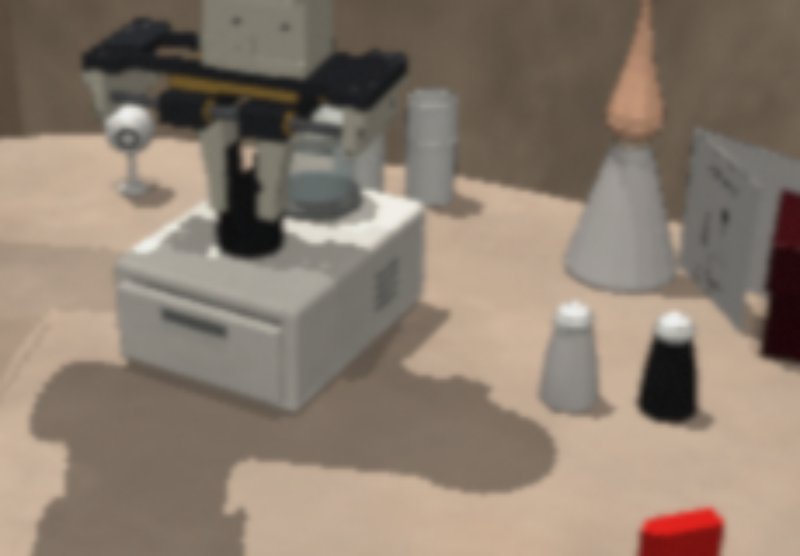

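The knob is fully on at crop (250,225). The spring force rose over about 6 mm to a hard stop (25 N), the drawer is still shut, and the shakers haven't moved. I'm handing the job in.

```bash
python3 - <<'E'
from h import *
print(robot.read_force(),robot.read_position(),robot.read_t()); print(robot.job_done())
E
```

```text
[-9.4869051   1.28327519 25.44741071] [0.62043914 0.02508391 0.07081826] 34.3167
the job is handed in; nothing more can be done
None
```

The job is handed in at 34.3 s: the drawer is home and the knob is on the shaft, held down at the bottom of its spring travel with about 25 N; an early drawer push at the wrong height only bumped the grinder's front edge, at about 20 N, and touching the counter to find the 35 mm tool-height error peaked at about 50 N on the fingertips.

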